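# Turn a lidded shell box over to drain

### The job

The shallow wooden box of rinsed shells lies lid up on the solid sloping stand. Turn it upside down, keeping its loose slatted lid pinched shut so that it never opens, and lay it lid-down on the open-barred draining rack, centred on the bars and resting against the rack's stop lip; then let go. Leave the jar, brush, cup, spool and the big shell where they are.

Things in the scene. Friction and masses are not known exactly. Their poses are not given: they have to be found in the camera images.
- box: Open plywood box, 140 (x) x 110 (y) x 40 (z) mm, walls and floor 8 mm, about 0.25 kg; 48 mm thick with the lid. Origin: centre of its underside; z points out of its mouth to the lid. Starts lid up on the loading stand, x axis pointing down its 50 degree slope, +x end at the stop lip. Its upper (-x) 60 mm overhang the stand freely: there lid and underside can be pinched from the upper end.
- lid: Loose plywood lid, 140 x 110 x 8 mm, 0.1 kg, five slats along x with 6 mm slots, lying flush with the box's outline on its rim; two 6 mm deep battens under it reach into the box with 2 mm play. Nothing else holds it. Origin: centre of the slats' inner face; z points outward, away from the box. Shut, its origin is 40 mm along the box's z from the box's origin.
- shell_a: Scallop shell, 60 mm across, 14 mm high, loose inside the box. Origin: centre of its flat side.
- shell_b: Second such shell, loose inside the box. Origin: centre of its flat side.
- loading_stand: Fixed wooden stand with a solid sloping board on a flat wooden base 150 x 130 mm. Origin: on the table under the stand; z up, x horizontal towards the low side of the slope. The board slopes 50 degrees to the horizontal, is 116 mm wide and 80 mm long, with a stop lip 30 mm proud at its low end.
- draining_rack: Fixed wooden rack shaped like the loading stand (same 50 degree slope going down towards its own x axis, 30 mm stop lip, 116 mm wide, carries only the lower 80 mm of a box), but with three separate sloping bars instead of a board, over a shallow grey drip tray 150 x 130 x 18 mm. Origin: on the table under the rack; z up.
- draining_rack_seat (a point): Point in the plane of the bars' upper faces, mid-width, 70 mm up the slope from the stop lip, 89 mm above the table: where the centre of the lid's outer face belongs. In the rack's frame the slope's outward normal is (sin 50, 0, cos 50) and downhill is (cos 50, 0, -sin 50), degrees.
- jar: Glass jar with steel cap, 64 mm across, 85 mm high; bystander. Origin: centre of its underside.
- brush: Brush 170 mm long, lying; bystander. Origin: centre of its underside.
- big_shell: Scallop shell 100 mm across, 20 mm high, lying on the table; bystander. Origin: centre of its underside.
- cup: White cup 80 mm across, 90 mm high; bystander. Origin: centre of its underside.
- spool: Empty grey spool 80 mm across, 70 mm high, upright; bystander. Origin: centre of its underside.
There are look-alikes about, which are no part of the job. What is shaped like the lid but orange or red is not meant.

How it is judged:
At the end, for the whole second after the job is handed in: The box rests upside down on the draining rack, lid downwards on the bars, within 10 degrees of the rack's slope and direction, the lid's origin within 25 mm of the seat point (8 mm is the lid's thickness); lid shut (under 6 mm off the rim), both shells inside, everything at rest (angle between box's own z axis and vertical between 2.099 and 2.439 rad and angle between the y axis of box and the y axis of draining_rack, either way round below 0.17 rad and distance between lid and draining_rack_seat below 0.025 m and contact force between lid and draining_rack above 0.2 N and z of each of lid, shell_a, shell_b in the frame of box below 0.046 m and linear speed of box below 0.02 m/s and angular speed of box below 0.1 rad/s and x of shell_a in the frame of box between -0.07 and 0.07 m and y of shell_a in the frame of box between -0.055 and 0.055 m and z of each of shell_a, shell_b in the frame of box above 0 m and x of shell_b in the frame of box between -0.07 and 0.07 m and y of shell_b in the frame of box between -0.055 and 0.055 m); the robot touches nothing.
It fails at once if the lid opened: its centre came more than 8 mm off the rim, or it slid more than 10 mm sideways (z of lid in the frame of box above 0.048 m or x of lid in the frame of box above 0.01 m or x of lid in the frame of box below -0.01 m or y of lid in the frame of box above 0.01 m or y of lid in the frame of box below -0.01 m).
It fails at once if a bystander (jar, brush, big shell, cup or spool) was moved more than 40 mm (distance of any of jar, brush, big_shell, cup, spool from where it was at the start of the episode above 0.04 m).
It also fails if it takes over 46 s, if anything falls off the work surface, if the arm or the gripper's body presses on something with over 40 N, if the wrist force passes 120 N, or if a joint passes its speed limit or range.

### The arm

A 6-joint arm with a two-finger parallel gripper is mounted at the origin on the work surface. World frame = base frame: x ahead of the robot, y to its left, z up, the work surface at z = 0. Lengths are in m, angles in rad, forces in N, time in s.
With the tool pointing down it reaches from about 0.35 to 0.975 m from the base axis. Payload 4.9 kg.
Tool frame: the origin (TCP) lies between the finger pads; the fingertips stand 19 mm ahead of it and the grasp point (between the pads) is the TCP; z points along the fingers, y is the line along which they close (so a half turn about z gives the same grasp; the last joint's range is limited). The gripper opens to 85 mm and grips with 20 to 120 N. Pads are 22 mm wide; open, the fingers measure 114 mm over their backs; the gripper's body (76 mm by 85 mm) begins 54 mm behind the grasp point. The pads swing forward as they close: fully open they stand 13 mm farther back than shut.
Start: joints at [1.014, 0.053, 1.613, -0, 1.476, -0.119], TCP at [0.265, 0.566, 0.25] pointing down, gripper open.
Joint ranges: [-3.01, 3.01], [-1.01, 2.22], [0.06, 2.58], [-1.02, 4.17], [0.09, 2.62], [-3.14, 3.14]. Speed limits (rad/s): [2.57, 2.57, 3.14, 3.14, 3.14, 3.14].

### API

Orientations are given as a rotation vector (axis times angle).
In Python, from station import ctrl gives the robot as it stands. The module is installed in compiled form; this text tells all that it offers.
- The arm moves only by the tool servo_tool, never from a script. Its argument "increments" is a list that holds one entry, the list of rows, each a list of 5 numbers: the finger opening in cm, from 0 to 8.54, then the shift along the tool's x, y, z in cm, then the turn about the tool's z in degrees. A call has 1 to 5 rows; each row is the pose to reach, as a shift and turn from the pose commanded when the call began, along the tool's axes at that moment; what a row does not reach only later rows make up. A row lasts 1/10 s, in which the tool goes at most 50 mm and 8.59 degrees, less where a joint would pass 70% of its speed; a pose out of reach is approached as far as the arm can. A call with a gripper value outside its range is refused whole. The fingers move at their own pace and stop on an object; "newtons" is the grip in N (left out, the last holds). Time passes only in rows, so rows that repeat a pose let the fingers close. It gives the time, the measured TCP pose, the force, the opening and the grip force at its end, in the units of the state.
- ctrl.get_obs(): the state, without advancing time (a new reading comes with each control period).
- ctrl.get_image(name): name is "scene" or "top" or "wrist"; returns a dict with "img" (384x512x3 uint8, red, green, blue), "fx", "fy", "cx", "cy" (pixels), "rvec" (rotation vector, rad) and "tvec" (3), from world to camera coordinates, as OpenCV has them; the wrist camera has in their place "mount" (4x4, takes a point from camera to tool coordinates, whose origin is the TCP and whose axes are the flange's). Camera axes: x right, y down, z forward; pixel columns grow to the right and rows downward; lengths in m; the calibration is good to about 2 mm. A picture is of the moment at which its call begins: read the wrist's pose just before it. There is no depth.
- ctrl.finish_job(): hands the job in; it is judged then, once.
The state is a dict: "t": time; "q": joint angles; "dq": joint speeds; "effort": joint torques, N m; "tool_pos": TCP position; "tool_rot": TCP orientation; "contact_force": force on the tool from outside, world axes, zero at the start; "wrist_torque": the same for the moment, N m; "opening": finger opening in m; "grip_force": force on a finger pad.
Only numpy, scipy, OpenCV 4.12 (cv2) and the standard library are available. Lean on these libraries where they do the work, as an engineer would, in place of code of your own. Each camera call takes 0.05 s, during which the arm holds its last target. There are 200 camera calls.

## Working session

There is one attempt and no reset: what is moved stays moved. The work goes in short steps, Python scripts to look and compute and a tool call to move; the robot and the scene stay as the last step left them, time stands still between calls to the robot, and variables do not carry over. Pictures are saved under pics/ and viewed, at most 10 in all, crops included, and the job is handed in when it is done.

Besides the shell and the picture viewer there is one more tool, called after ">>>" as name([rows], argument=value, ...), one row to a line, values as JSON. servo_tool: Moves the arm, as the interface text tells. Its arguments: {"type":"object","properties":{"increments":{"type":"array"},"newtons":{"type":"number"}},"required":["increments"]}

```bash
mkdir -p pics; ls
python3 - <<'E'
from station import ctrl
import cv2,numpy as np,pickle
o=ctrl.get_obs(); print(o)
d={}
for n in("scene","top","wrist"):
    d[n]=ctrl.get_image(n); cv2.imwrite(f"pics/{n}0.png",d[n]["img"][:,:,::-1])
    print(n,{k:np.round(v,4).tolist() for k,v in d[n].items() if k!="img"})
pickle.dump(d,open("im0.pkl","wb"))
E
```

```text
pics
{'t': 0.0, 'q': array([ 1.01402200e+00,  5.33997382e-02,  1.61431081e+00, -8.89017296e-06,
        1.47600951e+00, -1.18986659e-01]), 'dq': array([-0.00058755,  0.00106484,  0.00094836,  0.00121557, -0.00275075,
       -0.00105172]), 'effort': array([-2.47220305e-04, -3.93699038e+01, -3.70168269e+01, -1.46591028e-04,
        7.42087956e-03,  8.40321434e-06]), 'tool_pos': array([0.26463886, 0.56555271, 0.24902636]), 'tool_rot': array([-0.68204383, -3.06594727,  0.00315667]), 'contact_force': array([ 0.71046187, -0.10397805, -0.42688735]), 'wrist_torque': array([ 0.04030297, -0.02074782, -0.02851842]), 'grip_force': 0.0, 'opening': 0.08543102508229582}
scene {'fx': 415.8184, 'fy': 415.8184, 'cx': 258.6065, 'cy': 191.925, 'rvec': [1.7406, 1.5266, -0.756], 'tvec': [-0.0793, -0.2252, 1.5567]}
top {'fx': 395.0391, 'fy': 395.0391, 'cx': 259.2115, 'cy': 182.0883, 'rvec': [2.1924, -2.2008, 0.0337], 'tvec': [0.0104, 0.4964, 1.0795]}
wrist {'fx': 280.4157, 'fy': 280.4157, 'cx': 258.111, 'cy': 190.9337, 'mount': [[-0.0001, -0.9471, -0.321, 0.0818], [1.0, -0.0002, 0.0002, 0.0004], [-0.0003, -0.321, 0.9471, -0.124], [0.0, 0.0, 0.0, 1.0]]}
```

View pics/scene0.png

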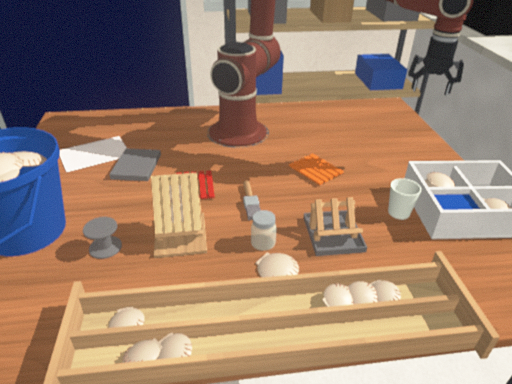

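View pics/top0.png

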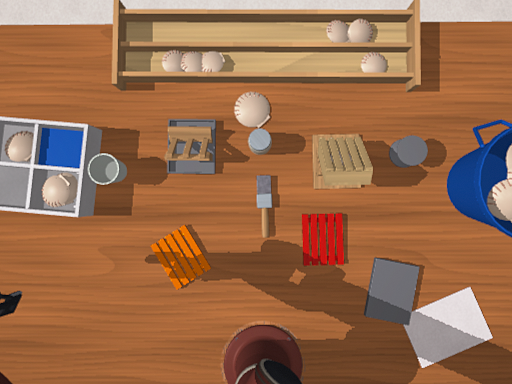

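The scene view shows the slatted box on its stand at px (180,210), the rack at (335,225), the jar (263,230), the orange lid (317,168) and the red lid (206,185). In the top view the box is at (342,160), the rack at (195,147), the jar (260,140), the brush (265,205), the big shell (252,110), the spool (409,151) and the cup (107,169).
Possible confusions are the orange lid at top (181,257) and the red lid at top (323,239). Both are coloured and lie flat, so neither is wanted. I choose the plywood one on the solid stand and will check it in a close crop.

Run:
```python
import cv2,numpy as np,pickle
d=pickle.load(open("im0.pkl","rb"))
def crop(n,x,y,w,h):
    c=d[n]["img"][y:y+h,x:x+w,::-1]
    return cv2.resize(c,(400,300),interpolation=cv2.INTER_CUBIC)
a=np.hstack([crop("top",300,115,100,75),crop("top",145,110,100,75)])
b=np.hstack([crop("scene",120,165,120,90),crop("scene",285,180,100,75)])
cv2.imwrite("pics/crops.png",np.vstack([a,b]))
```

```text
(no output)
```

View pics/crops.png

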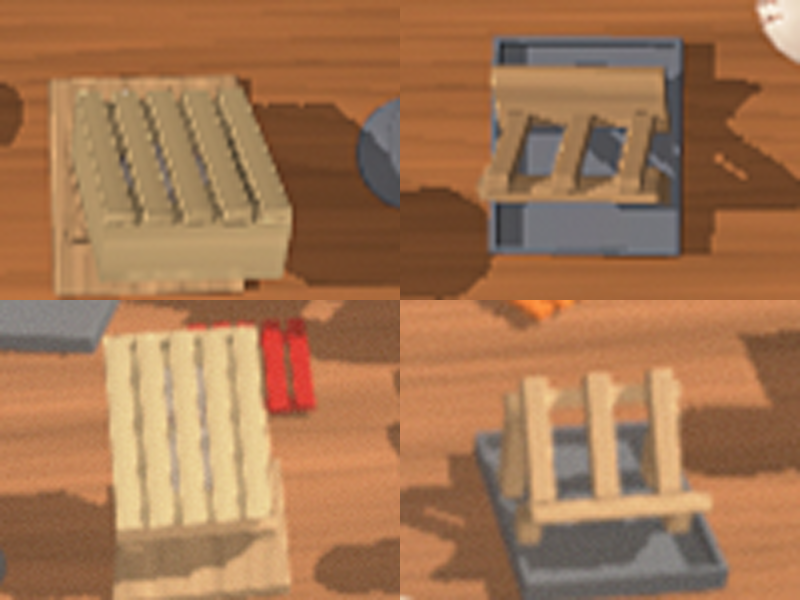

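>>> servo_tool([
  [[8.5, 0, 5, 0, 0], [8.5, 0, 10, 0, 0], [8.5, 0, 15, 0, 0], [8.5, 0, 20, 0, 0], [8.5, 0, 25, 0, 0]],
])

```text
t: 0.65
tool_pos: [0.3716, 0.7938, 0.2495]
tool_rot: [-0.682, -3.066, 0.001]
contact_force: [0.5, 0.8, 1.1]
opening: 0.0853
grip_force: 0.0
```

>>> servo_tool([
  [[8.5, 0, 5, 0, 0], [8.5, 0, 10, 0, 0], [8.5, 0, 15, 0, 0], [8.5, 0, 20, 0, 0], [8.5, 0, 25, 0, 0]],
])

```text
t: 1.15
tool_pos: [0.4299, 0.9187, 0.2123]
tool_rot: [-0.682, -3.066, -0.008]
contact_force: [-0.5, -0.3, -5.1]
opening: 0.0848
grip_force: 0.0
```

The crops confirm the choice: top-left is the plywood slatted lid on the solid stand, with lid corners at about top px (320,137), (360,137), (372,168), (327,170). Top-right is the three-bar rack with its lip at the far (+x) side.

The reach limit changed position only, with no tilt. I'll check whether pushing further tilts the tool.

>>> servo_tool([
  [[8.5, 0, 0, -15, 0], [8.5, 0, 0, -30, 0], [8.5, 0, 0, -45, 0], [8.5, 0, 0, -45, 0]],
])

```text
t: 1.55
tool_pos: [0.4064, 0.8681, 0.4143]
tool_rot: [0.679, 3.054, 0.08]
contact_force: [0.1, -0.6, 0.6]
opening: 0.085
grip_force: 0.0
```

Run:
```python
from station import ctrl
from scipy.spatial.transform import Rotation as R
o=ctrl.get_obs();print(o['t'],o['q'],o['tool_pos'],o['tool_rot']);print(R.from_rotvec(o['tool_rot']).as_matrix().round(3))
```

```text
1.55 [ 1.05443662  1.01231127  0.05496383  0.00416391  2.02201445 -0.07668357] [0.40642736 0.86813653 0.41427018] [0.67938614 3.05417634 0.07996177]
[[-0.906  0.423  0.023]
 [ 0.424  0.904  0.047]
 [-0.     0.052 -0.999]]
```

>>> servo_tool([
  [[8.5, 0, 0, 0, 0], [8.5, 0, 0, 0, 0]],
])

```text
t: 1.75
tool_pos: [0.4066, 0.8686, 0.4143]
tool_rot: [0.679, 3.054, 0.082]
contact_force: [0.4, -0.1, -0.6]
opening: 0.0848
grip_force: 0.0
```

Run:
```python
from station import ctrl
from scipy.spatial.transform import Rotation as R
o=ctrl.get_obs();print(o['t'],o['q'],o['dq'],o['tool_pos'],o['tool_rot']);print(R.from_rotvec(o['tool_rot']).as_matrix().round(3))
```

```text
1.75 [ 1.05447317  1.012317    0.05501883  0.00420848  2.02026572 -0.07663633] [ 0.00011402  0.05956602 -0.00131056 -0.00035791 -0.00080192 -0.00231424] [0.40660954 0.86855103 0.41425626] [0.67926399 3.05367362 0.08249513]
[[-0.906  0.423  0.023]
 [ 0.424  0.904  0.049]
 [-0.     0.054 -0.999]]
```

>>> servo_tool([
  [[8.5, 0, 5, 0, 0], [8.5, 0, 10, 0, 0], [8.5, 0, 15, 0, 0], [8.5, 0, 20, 0, 0], [8.5, 0, 25, 0, 0]],
])

```text
t: 2.25
tool_pos: [0.419, 0.895, 0.3638]
tool_rot: [0.678, 3.047, 0.125]
contact_force: [-0.3, -0.2, -0.1]
opening: 0.0848
grip_force: 0.0
```

```bash
cat > st.py <<'E'
from station import ctrl
from scipy.spatial.transform import Rotation as R
import numpy as np
def st():
    np.set_printoptions(suppress=True,precision=4)
    o=ctrl.get_obs();M=R.from_rotvec(o['tool_rot']).as_matrix()
    print(o['t'],'q',o['q'],'p',o['tool_pos'],'r',np.hypot(*o['tool_pos'][:2]).round(4),'tilt',np.degrees(np.arccos(-M[2,2])).round(2));print(M.round(3))
    return o,M
if __name__=="__main__": st()
E
python3 st.py
```

```text
2.25 q [ 1.0561  1.0658  0.055   0.0067  1.9388 -0.0742] p [0.419  0.895  0.3638] r 0.9882 tilt 4.71
[[-0.906  0.423  0.035]
 [ 0.424  0.903  0.074]
 [-0.     0.082 -0.997]]
```

Tilt builds up when I push past full stretch and then becomes the new commanded pose, which is how the tool can be tipped to 50° down-slope. I'll try repeated one-row pushes.

>>> servo_tool([
  [[8.5, 0, 8, -4, 0]],
])

```text
t: 2.35
tool_pos: [0.4208, 0.8987, 0.3695]
tool_rot: [0.676, 3.04, 0.162]
contact_force: [0.4, 0.5, -1.0]
opening: 0.0849
grip_force: 0.0
```

>>> servo_tool([
  [[8.5, 0, 8, -4, 0]],
])

```text
t: 2.45
tool_pos: [0.4221, 0.9017, 0.3854]
tool_rot: [0.674, 3.029, 0.216]
contact_force: [-0.9, 0.3, -0.2]
opening: 0.0847
grip_force: 0.0
```

>>> servo_tool([
  [[8.5, 0, 8, -4, 0]],
])

```text
t: 2.55
tool_pos: [0.4232, 0.904, 0.4001]
tool_rot: [0.671, 3.018, 0.264]
contact_force: [-0.0, -0.8, 0.7]
opening: 0.0848
grip_force: 0.0
```

```bash
python3 st.py
```

```text
2.55 q [ 1.0551  1.0311  0.055   0.014   1.8813 -0.0725] p [0.4232 0.904  0.4001] r 0.9982 tilt 10.01
[[-0.906  0.417  0.074]
 [ 0.424  0.892  0.157]
 [-0.     0.174 -0.985]]
```

```bash
cat > meas.py <<'E'
import pickle,cv2,numpy as np
from scipy.optimize import least_squares
d=pickle.load(open("im0.pkl","rb"))
def K(c): return np.array([[c["fx"],0,c["cx"]],[0,c["fy"],c["cy"]],[0,0,1.]])
def proj(n,P):
    c=d[n]; return cv2.projectPoints(np.array(P,float).reshape(-1,1,3),np.array(c["rvec"]),np.array(c["tvec"]),K(c),None)[0].reshape(-1,2)
def tri(pt,ps):
    P=lambda n:K(d[n])@np.c_[cv2.Rodrigues(np.array(d[n]["rvec"]))[0],d[n]["tvec"]]
    X=cv2.triangulatePoints(P("top"),P("scene"),np.array(pt,float).reshape(2,1),np.array(ps,float).reshape(2,1)); return (X[:3]/X[3]).ravel()
s,c=np.sin(np.radians(50)),np.cos(np.radians(50))
def frame(x,y,z,yaw):
    Rz=cv2.Rodrigues(np.array([0,0,yaw]))[0]
    return np.array([x,y,z]),Rz@[c,0,-s],Rz@[0,1,0],Rz@[s,0,c]
E
python3 - <<'E'
from meas import *
np.set_printoptions(suppress=True,precision=4)
# order: (-x,+y),(-x,-y),(+x,-y),(+x,+y); top image: up=+x, left=+y
T=np.array([[326.3,170.5],[372.5,167.5],[358,137],[320.5,137.5]])
S=np.array([[196.5,173.1],[151.5,176.1],[155.4,234],[201.6,230.1]])
U=np.array([[326,185],[371.5,183]])
def pts(p):
    o,a,b,n=frame(*p); o=o+.048*n
    return [o-.07*a+.055*b,o-.07*a-.055*b,o+.07*a-.055*b,o+.07*a+.055*b],[o-.07*a+.055*b-.048*n,o-.07*a-.055*b-.048*n]
def f(p):
    A,B=pts(p); return np.r_[(proj("top",A)-T).ravel(),(proj("scene",A)-S).ravel(),(proj("top",B)-U).ravel()]
r=least_squares(f,[.55,-.2,.089,0],loss="soft_l1");print("box seat",r.x,np.degrees(r.x[3]));print(f(r.x).reshape(-1,2).round(1))
TR=np.array([[168,119.5],[215.5,119.5],[215.5,173.7],[167.5,173.7]])
def g(p):
    cz,sz=np.cos(p[2]),np.sin(p[2])
    return (proj("top",[[p[0]+cz*u-sz*v,p[1]+sz*u+cz*v,.018] for u,v in[(.075,.065),(.075,-.065),(-.075,-.065),(-.075,.065)]])-TR).ravel()
r=least_squares(g,[.6,.2,0]);print("tray",r.x,np.degrees(r.x[2]),g(r.x).round(1))
print("mid bar top",tri([186.75,156.8],[334.3,198.5]))
for n,p in dict(jar=(260,140),spool=(409,151),bigshell=(252,110),cup=(107,169),brush=(265,205)).items():
    C=d["top"];Rm=cv2.Rodrigues(np.array(C["rvec"]))[0];o=-Rm.T@C["tvec"];v=Rm.T@np.linalg.inv(K(C))@[*p,1];h=dict(jar=.085,spool=.07,cup=.09).get(n,.01)
    print(n,o+v*(h-o[2])/v[2])
E
```

```text
box seat [ 0.5296 -0.2052  0.0859  0.0379] 2.170980946869317
[[-0.1 -1.1]
 [ 0.5 -0.1]
 [ 1.9 -0.6]
 [-2.5  0.7]
 [-0.3 -0.3]
 [-1.1  0.5]
 [ 0.   0.4]
 [-0.2 -0.5]
 [-1.1  0.4]
 [-1.2  0.5]]
tray [ 0.5948  0.1941 -0.0028] -0.1619253157392695 [ 0.3  0.  -0.2 -0.1 -0.4  0.   0.3  0.1]
mid bar top [0.5596 0.1964 0.09  ]
jar [0.6021 0.0054 0.085 ]
spool [ 0.5735 -0.3825  0.07  ]
bigshell [0.697  0.0278 0.01  ]
cup [0.5285 0.3985 0.09  ]
brush [ 0.4333 -0.0072  0.01  ]
```

```bash
cat > go.py <<'E'
from st import *
def plan(target,turn=0.,R0=None,p0=None,op=8.5,step=5.,tstep=8.,hold=0):
    """rows per call (cm, deg, tool axes at each call's start) for a straight move to target (m) with total turn (deg) about tool z"""
    o=ctrl.get_obs()
    M=R.from_rotvec(o['tool_rot']).as_matrix() if R0 is None else R0
    p=np.array(o['tool_pos'] if p0 is None else p0); t=np.array(target)
    n=int(max(np.ceil(np.linalg.norm(t-p)*100/step),np.ceil(abs(turn)/tstep),1))
    k=0
    while k<n:
        m=min(5,n-k); rows=[]
        for i in range(1,m+1):
            dl=M.T@((t-p)*(k+i)/n-(t-p)*k/n)*100
            rows.append([op,*[round(float(v),1) for v in dl],round(turn*i/n,1)])
        print(rows); M=M@R.from_euler('z',turn*m/n,degrees=True).as_matrix(); k+=m
    return M,t
E
python3 - <<'E'
from go import *
from scipy.optimize import least_squares
o,M=st()
plan([.96,-.24,.42],65)
# FK fit
D=[([1.014022,.0534,1.61431,0,1.47601,-.118987],[.26464,.56555,.24903]),([1.05443662,1.01231127,0.05496383,0.00416391,2.02201445,-0.07668357],[0.40642736,0.86813653,0.41427018]),([1.05447317,1.012317,0.05501883,0.00420848,2.02026572,-0.07663633],[0.40660954,0.86855103,0.41425626]),([1.0561,1.0658,.055,.0067,1.9388,-.0742],[.419,.895,.3638]),([1.0551,1.0311,.055,.014,1.8813,-.0725],[.4232,.904,.4001])]
def fk(q,L):
    E=lambda a,v:R.from_euler(a,v).as_matrix()
    h,l1,l2,l3,e=L
    A=E('z',q[0]);B=A@E('y',q[1]);C=B@E('y',q[2]);F=C@E('z',q[3])@E('y',q[4])
    return A@[0,0,h]+B@[e,0,l1]+C@[0,0,l2]+F@[0,0,l3],F@E('z',q[5])
f=lambda L:np.concatenate([fk(q,L)[0]-p for q,p in D]+[.001*(L-[.35,.4,.4,.25,0])])
r=least_squares(f,[.35,.4,.4,.25,0]);print(r.x,f(r.x).round(4)[:15])
F=fk(o['q'],r.x)[1];print((F.T@M).round(3))
E
```

```text
2.55 q [ 1.0551  1.0311  0.055   0.014   1.8813 -0.0725] p [0.4232 0.904  0.4001] r 0.9982 tilt 10.01
[[-0.906  0.417  0.074]
 [ 0.424  0.892  0.157]
 [-0.     0.174 -0.985]]
[[8.5, -3.7, -3.0, -0.6, 2.5], [8.5, -7.5, -6.1, -1.2, 5.0], [8.5, -11.2, -9.1, -1.8, 7.5], [8.5, -14.9, -12.2, -2.5, 10.0], [8.5, -18.7, -15.2, -3.1, 12.5]]
[[8.5, -4.3, -2.2, -0.6, 2.5], [8.5, -8.6, -4.3, -1.2, 5.0], [8.5, -12.9, -6.5, -1.8, 7.5], [8.5, -17.2, -8.7, -2.5, 10.0], [8.5, -21.5, -10.8, -3.1, 12.5]]
[[8.5, -4.7, -1.2, -0.6, 2.5], [8.5, -9.3, -2.4, -1.2, 5.0], [8.5, -14.0, -3.6, -1.8, 7.5], [8.5, -18.7, -4.7, -2.5, 10.0], [8.5, -23.4, -5.9, -3.1, 12.5]]
[[8.5, -4.8, -0.1, -0.6, 2.5], [8.5, -9.6, -0.3, -1.2, 5.0], [8.5, -14.5, -0.4, -1.8, 7.5], [8.5, -19.3, -0.6, -2.5, 10.0], [8.5, -24.1, -0.7, -3.1, 12.5]]
[[8.5, -4.7, 0.9, -0.6, 2.5], [8.5, -9.5, 1.8, -1.2, 5.0], [8.5, -14.2, 2.7, -1.8, 7.5], [8.5, -18.9, 3.6, -2.5, 10.0], [8.5, -23.7, 4.5, -3.1, 12.5]]
[[8.5, -4.4, 1.9, -0.6, 2.5]]
[ 0.2993  0.4592  0.6223  0.4495 -0.0226] [ 0.0632 -0.0389  0.0003  0.0592 -0.0446 -0.0011  0.0593 -0.0443 -0.0011
  0.065  -0.0335  0.0001  0.0701 -0.0217  0.0018]
[[ 0. -1. -0.]
 [ 1.  0.  0.]
 [-0. -0.  1.]]
```

>>> servo_tool([
  [[8.5, -3.7, -3.0, -0.6, 2.5], [8.5, -7.5, -6.1, -1.2, 5.0], [8.5, -11.2, -9.1, -1.8, 7.5], [8.5, -14.9, -12.2, -2.5, 10.0], [8.5, -18.7, -15.2, -3.1, 12.5]],
])

```text
t: 3.05
tool_pos: [0.5234, 0.69, 0.4065]
tool_rot: [1.003, 2.942, 0.273]
contact_force: [0.7, 0.8, 0.5]
opening: 0.0853
grip_force: 0.0
```

>>> servo_tool([
  [[8.5, -4.3, -2.2, -0.6, 2.5], [8.5, -8.6, -4.3, -1.2, 5.0], [8.5, -12.9, -6.5, -1.8, 7.5], [8.5, -17.2, -8.7, -2.5, 10.0], [8.5, -21.5, -10.8, -3.1, 12.5]],
])

```text
t: 3.55
tool_pos: [0.6269, 0.4706, 0.4111]
tool_rot: [1.325, 2.831, 0.275]
contact_force: [1.0, -0.1, 0.8]
opening: 0.0852
grip_force: 0.0
```

>>> servo_tool([
  [[8.5, -4.7, -1.2, -0.6, 2.5], [8.5, -9.3, -2.4, -1.2, 5.0], [8.5, -14.0, -3.6, -1.8, 7.5], [8.5, -18.7, -4.7, -2.5, 10.0], [8.5, -23.4, -5.9, -3.1, 12.5]],
])

```text
t: 4.05
tool_pos: [0.7306, 0.2506, 0.4157]
tool_rot: [-1.62, -2.662, -0.271]
contact_force: [1.6, 0.0, -0.1]
opening: 0.0852
grip_force: 0.0
```

>>> servo_tool([
  [[8.5, -4.8, -0.1, -0.6, 2.5], [8.5, -9.6, -0.3, -1.2, 5.0], [8.5, -14.5, -0.4, -1.8, 7.5], [8.5, -19.3, -0.6, -2.5, 10.0], [8.5, -24.1, -0.7, -3.1, 12.5]],
])

```text
t: 4.55
tool_pos: [0.8339, 0.0305, 0.4206]
tool_rot: [-1.89, -2.456, -0.264]
contact_force: [1.0, -0.2, 0.4]
opening: 0.0847
grip_force: 0.0
```

>>> servo_tool([
  [[8.5, -4.7, 0.9, -0.6, 2.5], [8.5, -9.5, 1.8, -1.2, 5.0], [8.5, -14.2, 2.7, -1.8, 7.5], [8.5, -18.9, 3.6, -2.5, 10.0], [8.5, -23.7, 4.5, -3.1, 12.5]],
])

```text
t: 5.05
tool_pos: [0.9318, -0.1802, 0.4254]
tool_rot: [-2.126, -2.233, -0.255]
contact_force: [2.0, -0.8, 0.5]
opening: 0.0849
grip_force: 0.0
```

```bash
python3 st.py
```

```text
5.05 q [-0.3157  0.9674  0.1141  0.1883  2.0245 -0.2791] p [ 0.9318 -0.1802  0.4254] r 0.9491 tilt 9.82
[[-0.055  0.995  0.079]
 [ 0.988  0.042  0.151]
 [ 0.147  0.086 -0.985]]
```

>>> servo_tool([
  [[8.5, 4.5, 3, -1.5, 0]],
])

```text
t: 5.15
tool_pos: [0.9418, -0.1503, 0.4243]
tool_rot: [-2.141, -2.214, -0.248]
contact_force: [-6.7, -0.6, 13.4]
opening: 0.0849
grip_force: 0.0
```

>>> servo_tool([
  [[8.5, 0, 8.5, -3.5, 0]],
])

```text
t: 5.25
tool_pos: [0.9501, -0.1281, 0.4336]
tool_rot: [-2.136, -2.246, -0.287]
contact_force: [0.0, 0.2, 0.1]
opening: 0.0849
grip_force: 0.0
```

>>> servo_tool([
  [[8.5, -1.5, 8.5, -3.5, 0]],
])

```text
t: 5.35
tool_pos: [0.9549, -0.1296, 0.4459]
tool_rot: [2.151, 2.26, 0.323]
contact_force: [0.6, 1.1, 1.2]
opening: 0.085
grip_force: 0.0
```

>>> servo_tool([
  [[8.5, -1.5, 8.5, -3.0, 0]],
])

```text
t: 5.45
tool_pos: [0.9605, -0.1334, 0.4514]
tool_rot: [2.136, 2.234, 0.349]
contact_force: [-0.5, -0.2, -0.1]
opening: 0.0852
grip_force: 0.0
```

>>> servo_tool([
  [[8.5, -1.5, 8.5, -2.5, 0]],
])

```text
t: 5.55
tool_pos: [0.9676, -0.1362, 0.4531]
tool_rot: [2.121, 2.211, 0.374]
contact_force: [0.3, -0.0, 0.1]
opening: 0.0846
grip_force: 0.0
```

>>> servo_tool([
  [[8.5, -1.5, 8.5, -2.5, 0]],
])

```text
t: 5.65
tool_pos: [0.9745, -0.1382, 0.4545]
tool_rot: [2.107, 2.19, 0.398]
contact_force: [-0.3, 0.1, -0.2]
opening: 0.085
grip_force: 0.0
```

```bash
python3 st.py
```

```text
5.65 q [-0.2666  0.979   0.0551  0.2016  1.9063 -0.2194] p [ 0.9745 -0.1382  0.4545] r 0.9842 tilt 15.55
[[-0.053  0.971  0.233]
 [ 0.991  0.023  0.132]
 [ 0.123  0.238 -0.963]]
```

>>> servo_tool([
  [[8.5, -4.8, -1, 0.2, 0], [8.5, -9.6, -2, 0.4, 0], [8.5, -14.4, -3, 0.6, 0]],
])

```text
t: 5.95
tool_pos: [0.9523, -0.2808, 0.4215]
tool_rot: [2.106, 2.191, 0.397]
contact_force: [0.1, -1.5, 2.3]
opening: 0.0854
grip_force: 0.0
```

>>> servo_tool([
  [[8.5, -2.3, 8.5, -2.0, 0]],
])

```text
t: 6.05
tool_pos: [0.9578, -0.2903, 0.4181]
tool_rot: [2.105, 2.158, 0.408]
contact_force: [-0.4, 0.3, -1.5]
opening: 0.0849
grip_force: 0.0
```

>>> servo_tool([
  [[8.5, -2.3, 8.5, -2.0, 0]],
])

```text
t: 6.15
tool_pos: [0.9669, -0.2832, 0.4251]
tool_rot: [2.078, 2.141, 0.433]
contact_force: [-0.6, 0.9, 0.7]
opening: 0.085
grip_force: 0.0
```

>>> servo_tool([
  [[8.5, -2.3, 8.5, -1.5, 0]],
])

```text
t: 6.25
tool_pos: [0.9752, -0.2797, 0.4309]
tool_rot: [2.054, 2.119, 0.453]
contact_force: [-1.7, -0.1, 0.3]
opening: 0.0851
grip_force: 0.0
```

>>> servo_tool([
  [[8.5, -2.3, 8.5, -1, 0]],
])

```text
t: 6.35
tool_pos: [0.9837, -0.2786, 0.4331]
tool_rot: [2.035, 2.096, 0.471]
contact_force: [-0.0, 0.3, -0.9]
opening: 0.0851
grip_force: 0.0
```

>>> servo_tool([
  [[8.5, -2.3, 8.5, -1, 0]],
])

```text
t: 6.45
tool_pos: [0.9914, -0.2787, 0.4355]
tool_rot: [2.017, 2.073, 0.488]
contact_force: [0.4, 0.0, 0.4]
opening: 0.0851
grip_force: 0.0
```

>>> servo_tool([
  [[8.5, -2.3, 8.5, -0.5, 0]],
])

```text
t: 6.55
tool_pos: [0.9994, -0.2792, 0.4378]
tool_rot: [1.999, 2.049, 0.506]
contact_force: [-0.0, 0.8, -0.3]
opening: 0.085
grip_force: 0.0
```

```bash
python3 st.py
```

```text
6.55 q [-0.4025  1.0111  0.055   0.2369  1.7189 -0.3496] p [ 0.9994 -0.2792  0.4378] r 1.0377 tilt 24.09
[[-0.04   0.916  0.4  ]
 [ 0.997  0.007  0.082]
 [ 0.072  0.402 -0.913]]
```

>>> servo_tool([
  [[8.5, -2.3, 8.5, -0.5, 0]],
])

```text
t: 6.65
tool_pos: [1.0069, -0.2799, 0.4405]
tool_rot: [1.982, 2.025, 0.523]
contact_force: [-0.1, 0.2, -0.3]
opening: 0.0848
grip_force: 0.0
```

>>> servo_tool([
  [[8.5, -2.3, 8.5, -0.2, 0]],
])

```text
t: 6.75
tool_pos: [1.0143, -0.2807, 0.4438]
tool_rot: [1.964, 2.001, 0.54]
contact_force: [-1.2, 0.4, -0.9]
opening: 0.0851
grip_force: 0.0
```

>>> servo_tool([
  [[8.5, -2.3, 8.5, 0, 0]],
])

```text
t: 6.85
tool_pos: [1.0216, -0.2815, 0.4472]
tool_rot: [1.946, 1.977, 0.556]
contact_force: [-1.3, -0.4, -0.7]
opening: 0.0852
grip_force: 0.0
```

>>> servo_tool([
  [[8.5, -2.3, 8.5, 0.3, 0]],
])

```text
t: 6.95
tool_pos: [1.0289, -0.2825, 0.4505]
tool_rot: [1.927, 1.952, 0.572]
contact_force: [-0.1, -0.2, 0.3]
opening: 0.0851
grip_force: 0.0
```

>>> servo_tool([
  [[8.5, -2.3, 8.5, 0.6, 0]],
])

```text
t: 7.05
tool_pos: [1.0362, -0.2835, 0.4536]
tool_rot: [1.909, 1.928, 0.588]
contact_force: [-0.1, -0.4, 0.2]
opening: 0.0847
grip_force: 0.0
```

>>> servo_tool([
  [[8.5, -2.3, 8.5, 0.9, 0]],
])

```text
t: 7.15
tool_pos: [1.0435, -0.2845, 0.4566]
tool_rot: [1.891, 1.904, 0.603]
contact_force: [-0.8, 0.1, -0.7]
opening: 0.0851
grip_force: 0.0
```

>>> servo_tool([
  [[8.5, -2.3, 8.5, 1.2, 0]],
])

```text
t: 7.25
tool_pos: [1.0508, -0.2855, 0.4594]
tool_rot: [1.873, 1.88, 0.619]
contact_force: [-0.7, -0.4, 0.2]
opening: 0.0849
grip_force: 0.0
```

>>> servo_tool([
  [[8.5, -2.3, 8.5, 1.5, 0]],
])

```text
t: 7.35
tool_pos: [1.0581, -0.2866, 0.4622]
tool_rot: [1.854, 1.856, 0.634]
contact_force: [-0.3, -0.7, -0.5]
opening: 0.0849
grip_force: 0.0
```

```bash
python3 st.py
```

```text
7.35 q [-0.3897  1.0167  0.055   0.2442  1.4686 -0.3397] p [ 1.0581 -0.2866  0.4622] r 1.0962 tilt 37.0
[[-0.005  0.799  0.602]
 [ 1.    -0.004  0.013]
 [ 0.012  0.602 -0.799]]
```

>>> servo_tool([
  [[8.5, -2.0, 8.5, 1.8, 0]],
])

```text
t: 7.45
tool_pos: [1.0656, -0.2864, 0.465]
tool_rot: [1.836, 1.832, 0.648]
contact_force: [-0.5, 0.5, 0.2]
opening: 0.0848
grip_force: 0.0
```

>>> servo_tool([
  [[8.5, -2.0, 8.5, 2, 0]],
])

```text
t: 7.55
tool_pos: [1.0729, -0.2859, 0.4681]
tool_rot: [1.818, 1.808, 0.662]
contact_force: [-0.1, -0.3, -0.0]
opening: 0.085
grip_force: 0.0
```

```bash
python3 st.py
python3 - <<'E'
from meas import *
def box(p,th=.048,l=.07,w=.055,x0=-.07):
    o,a,b,n=frame(*p); return [o+u*a+v*b+t*n for t in(0,th) for u,v in((x0,w),(x0,-w),(l,-w),(l,w))]
E=[(0,1),(1,2),(2,3),(3,0),(4,5),(5,6),(6,7),(7,4),(0,4),(1,5),(2,6),(3,7)]
bp=[.531,-.205,.089,.025]; rp=[.566,.195,.089,0.]
out=[]
for n,crs in(("top",((300,115,100,75),(145,110,100,75))),("scene",((120,165,100,75),(285,180,100,75)))):
    row=[]
    for (x,y,w,h),p,kw in zip(crs,(bp,rp),({},dict(th=.03,w=.058,x0=-.01))):
        k=4; im=cv2.resize(d[n]["img"][y:y+h,x:x+w,::-1],(400,300),interpolation=cv2.INTER_CUBIC).copy()
        q=((proj(n,box(p,**kw))+.5-[x,y])*k).astype(int)
        for i,j in E: cv2.line(im,tuple(map(int,q[i])),tuple(map(int,q[j])),(255,0,0) if i<4 and j<4 else (0,0,255),1)
        row.append(im)
    out.append(np.hstack(row))
cv2.imwrite("pics/ov.png",np.vstack(out))
E
```

```text
7.55 q [-0.3834  1.0202  0.0551  0.2439  1.4044 -0.3355] p [ 1.0729 -0.2859  0.4681] r 1.1103 tilt 40.26
[[ 0.006  0.763  0.646]
 [ 1.    -0.004 -0.004]
 [-0.     0.646 -0.763]]
```

View pics/ov.png

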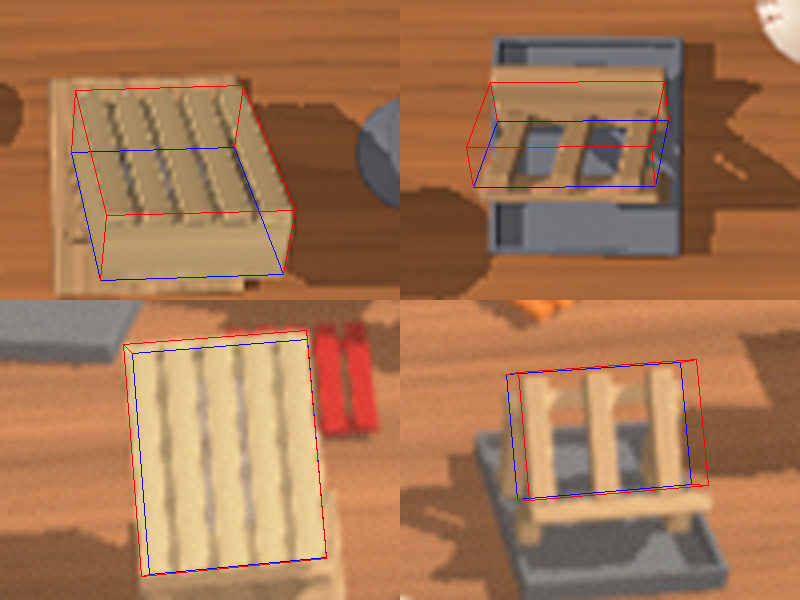

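```bash
cat > kin.py <<'E'
from st import *
from scipy.optimize import least_squares
D=[([1.014022,.0534,1.61431,0,1.47601,-.118987],[.26464,.56555,.24903]),([1.05443662,1.01231127,0.05496383,0.00416391,2.02201445,-0.07668357],[0.40642736,0.86813653,0.41427018]),([1.0561,1.0658,.055,.0067,1.9388,-.0742],[.419,.895,.3638]),([1.0551,1.0311,.055,.014,1.8813,-.0725],[.4232,.904,.4001]),
([-0.3157,0.9674,0.1141,0.1883,2.0245,-0.2791],[0.9318,-0.1802,0.4254]),([-0.2666,0.979,0.0551,0.2016,1.9063,-0.2194],[0.9745,-0.1382,0.4545]),([-0.4025,1.0111,0.055,0.2369,1.7189,-0.3496],[0.9994,-0.2792,0.4378]),([-0.3834,1.0202,0.0551,0.2439,1.4044,-0.3355],[1.0729,-0.2859,0.4681])]
E_=lambda a,v:R.from_euler(a,v).as_matrix()
def fk(q,L):
    h,l1,l2,l3,e,dd,w=L
    A=E_('z',q[0]);B=A@E_('y',q[1]);C=B@E_('y',q[2]);F=C@E_('z',q[3])@E_('y',q[4])
    return A@[0,dd,h]+B@[e,0,l1]+C@[w,0,l2]+F@[0,0,l3],F@E_('z',q[5])@E_('z',np.pi/2)
L0=np.array([.35,.4,.4,.25,0,0,0])
f=lambda L:np.concatenate([fk(q,L)[0]-p for q,p in D]+[.001*(L-L0)])
r=least_squares(f,L0);L=r.x
lo=np.array([-3.01,-1.01,.06,-1.02,.09,-3.14]);hi=np.array([3.01,2.22,2.58,4.17,2.62,3.14])
def ik(p,M,q0):
    g=lambda q:np.r_[fk(q,L)[0]-p,.3*R.from_matrix(M.T@fk(q,L)[1]).as_rotvec()]
    s=least_squares(g,np.clip(q0,lo+.001,hi-.001),bounds=(lo,hi));return s.x,np.linalg.norm(s.fun)
E
python3 - <<'E'
from kin import *
from go import plan
o,M=st();print(L,np.abs(f(L)[:24]).max())
a=np.array([.643,0,-.766]);n=np.array([.766,0,.643])
q=o['q'];G=np.array([.527,-.205,.131])
for name,p,t in[("via",[.45,-.205,.32],0),("pre",G-.12*a,0),("grasp",G,0)]:
    q,e=ik(np.array(p),M,q);print(name,q,e)
q2=q
for name,p,t in[("lift",[.50,-.205,.35],0)]+[("turn",[.50,-.1+.0,.38],-60),("turn",[.5,.05,.38],-120),("turn",[.52,.195,.36],-180),("place",[.562,.195,.131],-180)]:
    q2,e=ik(np.array(p),M@E_('z',np.radians(t)),q2);print(name,t,q2,e)
m=plan([.45,-.205,.32]); plan(G-.12*a,R0=m[0],p0=m[1])
E
```

```text
7.55 q [-0.3834  1.0202  0.0551  0.2439  1.4044 -0.3355] p [ 1.0729 -0.2859  0.4681] r 1.1103 tilt 40.26
[[ 0.006  0.763  0.646]
 [ 1.    -0.004 -0.004]
 [-0.     0.646 -0.763]]
[0.2383 0.4263 0.6099 0.2605 0.0001 0.0742 0.0959] 7.065801445921283e-05
via [-0.8418 -0.7044  2.1911  0.5416  1.1941 -0.9194] 5.162656205004015e-11
pre [-0.8421 -0.6491  2.3198  0.59    1.0389 -1.0293] 7.44245622008871e-12
grasp [-0.6979 -0.2961  2.2488  0.6678  0.7285 -1.0963] 1.5497761325497926e-09
lift 0 [-0.7431 -0.5795  2.0693  0.4977  1.1427 -0.8283] 1.1292259874979823e-08
turn -60 [-0.506  -0.7137  2.099   0.3478  1.141  -1.5927] 2.5083260074913623e-10
turn -120 [-0.0703 -0.7466  2.1168  0.0473  1.0703 -2.1667] 1.9661648737904515e-09
turn -180 [ 0.3232 -0.5425  2.0297 -0.252   0.9937 -2.7475] 1.0102168266270894e-09
place -180 [ 0.2925 -0.2165  2.1855 -0.3888  0.5252 -2.5709] 1.4492165025096207e-13
[[8.5, 0.6, -4.4, -2.2, 0.0], [8.5, 1.2, -8.8, -4.5, 0.0], [8.5, 1.8, -13.2, -6.7, 0.0], [8.5, 2.4, -17.6, -8.9, 0.0], [8.5, 3.0, -22.0, -11.1, 0.0]]
[[8.5, 0.6, -4.4, -2.2, 0.0], [8.5, 1.2, -8.8, -4.5, 0.0], [8.5, 1.8, -13.2, -6.7, 0.0], [8.5, 2.4, -17.6, -8.9, 0.0], [8.5, 3.0, -22.0, -11.1, 0.0]]
[[8.5, 0.6, -4.4, -2.2, 0.0], [8.5, 1.2, -8.8, -4.5, 0.0], [8.5, 1.8, -13.2, -6.7, 0.0]]
[[8.5, 0.0, -3.1, 3.7, 0.0], [8.5, 0.0, -6.3, 7.4, 0.0]]
```

>>> servo_tool([
  [[8.5, 0.6, -4.4, -2.2, 0], [8.5, 1.2, -8.8, -4.5, 0], [8.5, 1.8, -13.2, -6.7, 0], [8.5, 2.4, -17.6, -8.9, 0], [8.5, 3.0, -22.0, -11.1, 0]],
])

```text
t: 8.05
tool_pos: [0.8851, -0.2614, 0.4249]
tool_rot: [1.818, 1.808, 0.662]
contact_force: [0.4, -0.6, 1.1]
opening: 0.0851
grip_force: 0.0
```

>>> servo_tool([
  [[8.5, 0.6, -4.4, -2.2, 0], [8.5, 1.2, -8.8, -4.5, 0], [8.5, 1.8, -13.2, -6.7, 0], [8.5, 2.4, -17.6, -8.9, 0], [8.5, 3.0, -22.0, -11.1, 0]],
])

```text
t: 8.55
tool_pos: [0.6457, -0.2304, 0.3682]
tool_rot: [1.817, 1.809, 0.661]
contact_force: [-0.7, -0.9, 0.1]
opening: 0.0851
grip_force: 0.0
```

>>> servo_tool([
  [[8.5, 0.6, -4.4, -2.2, 0], [8.5, 1.2, -8.8, -4.5, 0], [8.5, 1.8, -13.2, -6.7, 0], [8.5, 1.8, -13.2, -6.7, 0]],
])

```text
t: 8.95
tool_pos: [0.499, -0.2107, 0.3303]
tool_rot: [1.823, 1.809, 0.658]
contact_force: [0.7, -0.3, -0.6]
opening: 0.0848
grip_force: 0.0
```

>>> servo_tool([
  [[8.5, 0, -3.1, 3.7, 0], [8.5, 0, -6.3, 7.4, 0], [8.5, 0, -6.3, 7.4, 0]],
])

```text
t: 9.25
tool_pos: [0.4993, -0.2095, 0.2267]
tool_rot: [1.834, 1.818, 0.66]
contact_force: [-0.5, 0.7, -0.9]
opening: 0.0852
grip_force: 0.0
```

Run:
```python
from st import *
import cv2
o,M=st()
w=ctrl.get_image("wrist");T=np.array(w["mount"]);im=w["img"][:,:,::-1].copy()
from meas import frame
# project box model end corners
Ko=np.array([[w["fx"],0,w["cx"]],[0,w["fy"],w["cy"]],[0,0,1]])
def pr(P):
    t=(np.array(P)-o['tool_pos'])@M; c=(t-T[:3,3])@T[:3,:3]; u=c@Ko.T; return u[:,:2]/u[:,2:]
c,a,b,n=frame(.531,-.205,.089,.025)
P=[c+u*a+v*b+t*n for t in(0,.048) for u,v in((-.07,.055),(-.07,-.055),(.07,-.055),(.07,.055))]
q=pr(P);print(q)
for i,j in[(0,1),(4,5),(0,4),(1,5),(5,6),(6,7),(7,4)]: cv2.line(im,tuple(map(int,q[i])),tuple(map(int,q[j])),(255,0,0),1)
cv2.imwrite("pics/w1.png",im)
```

```text
9.25 q [-0.7513 -0.4907  2.212   0.5602  0.9617 -0.9608] p [ 0.4993 -0.2095  0.2267] r 0.5415 tilt 39.4
[[ 0.005  0.773  0.635]
 [ 1.    -0.01   0.003]
 [ 0.009  0.635 -0.773]]
[[153.6086 137.6526]
 [175.5873 282.4241]
 [208.047  209.9253]
 [199.2532 118.3082]
 [229.107  135.5234]
 [238.2757 281.2443]
 [246.8581 209.0152]
 [242.6199 117.0347]]
```

View pics/w1.png

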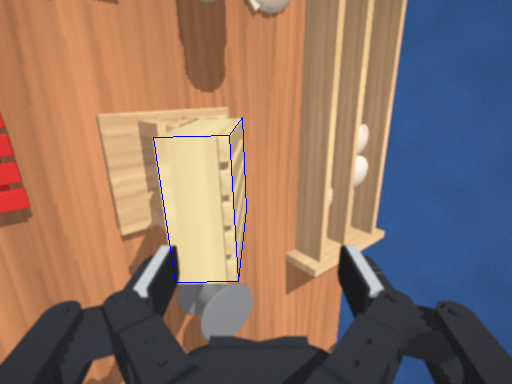

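The blue model outline fits the box end: corners (154,138), (176,282), (238,281), (229,136), with the lid side on the right and between the fingers' closing directions. So the box pose is confirmed. I'll align on the pinch line next.

>>> servo_tool([
  [[8.5, 0.3, -2, 0, 0], [8.5, 0.4, -4, 0, 0], [8.5, 0.4, -4, 0, 0]],
])

```text
t: 9.6
tool_pos: [0.4721, -0.2097, 0.2129]
tool_rot: [1.82, 1.807, 0.658]
contact_force: [-0.7, -0.3, -0.9]
opening: 0.085
grip_force: 0.0
```

Run:
```python
from st import *
o,M=st(); print("tool cm to grasp",M.T@(np.array([.527,-.205,.131])-o['tool_pos'])*100)
```

```text
9.6 q [-0.8027 -0.5634  2.2855  0.5892  0.9726 -1.0221] p [ 0.4721 -0.2097  0.2129] r 0.5165 tilt 40.17
[[ 0.008  0.764  0.645]
 [ 1.    -0.005 -0.007]
 [-0.002  0.645 -0.764]]
tool cm to grasp [ 0.5354 -1.0874  9.799 ]
```

>>> servo_tool([
  [[8.5, 0.3, -1.1, 0.5, 0], [8.5, 0.5, -1.1, 3, 0], [8.5, 0.5, -1.1, 6, 0], [8.5, 0.5, -1.1, 6, 0]],
])

```text
t: 10.0
tool_pos: [0.5022, -0.2033, 0.1545]
tool_rot: [1.826, 1.813, 0.66]
contact_force: [-0.7, 0.9, 0.1]
opening: 0.085
grip_force: 0.0
```

Run:
```python
from st import *
o,M=st(); print("tool cm to grasp",M.T@(np.array([.527,-.205,.131])-o['tool_pos'])*100)
```

```text
10.0 q [-0.7347 -0.4037  2.2814  0.6292  0.8154 -1.0622] p [ 0.5022 -0.2033  0.1545] r 0.5418 tilt 39.81
[[ 0.006  0.768  0.64 ]
 [ 1.    -0.007 -0.001]
 [ 0.004  0.64  -0.768]]
tool cm to grasp [-0.1666  0.4009  3.3944]
```

>>> servo_tool([
  [[8.5, -0.1, 0.4, 1.7, 0], [8.5, -0.2, 0.4, 3.4, 0], [8.5, -0.2, 0.4, 3.4, 0]],
])

```text
t: 10.3
tool_pos: [0.5272, -0.2065, 0.1336]
tool_rot: [1.823, 1.81, 0.66]
contact_force: [0.0, 0.0, -0.9]
opening: 0.085
grip_force: 0.0
```

>>> servo_tool([
  [[5.5, 0, 0, 0, 0], [5.5, 0, 0, 0, 0], [4.5, 0, 0, 0, 0], [4.0, 0, 0, 0, 0], [3.5, 0, 0, 0, 0]],
], newtons=40)

```text
t: 10.8
tool_pos: [0.5258, -0.207, 0.1342]
tool_rot: [1.822, 1.81, 0.657]
contact_force: [-10.7, 1.0, 7.2]
opening: 0.0478
grip_force: 38.8
```

Run:
```python
from st import *
import cv2
o,M=st();print(o['grip_force'],o['opening'],o['contact_force'],(np.array([.527,-.205,.131])-o['tool_pos'])@M*100)
w=ctrl.get_image("wrist")["img"];s=ctrl.get_image("scene")["img"][120:270,90:290]
cv2.imwrite("pics/g.png",np.hstack([cv2.resize(w,(400,300)),cv2.resize(s,(400,300),interpolation=cv2.INTER_CUBIC)])[:,:,::-1])
```

```text
10.8 q [-0.7013 -0.3015  2.2452  0.6556  0.7385 -1.0854] p [ 0.5258 -0.207   0.1342] r 0.565 tilt 39.97
[[ 0.007  0.766  0.642]
 [ 1.    -0.005 -0.005]
 [-0.001  0.642 -0.766]]
38.77767562866211 0.04782599302930608 [-10.7295   1.0308   7.1627] [ 0.2    -0.1113  0.3221]
```

View pics/g.png

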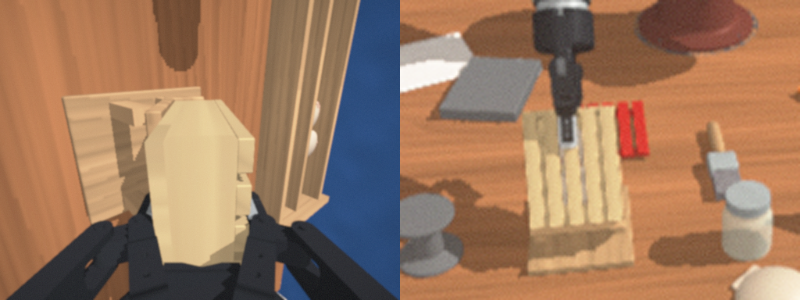

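The left half of the picture shows both pads on the lid and underside of the upper end, and the right half shows the finger mid-lid at about (567,130). The opening is 47.8 mm. I'll firm the grip and lift.

>>> servo_tool([
  [[3.5, 0, 0, 0, 0], [3.5, 0, 0, 0, 0], [3.5, 0, 0.5, -0.3, 0], [3.5, 0, 1.2, -1.0, 0], [3.5, 0, 2.2, -2.2, 0]],
], newtons=90)

```text
t: 11.4
tool_pos: [0.5281, -0.2059, 0.1632]
tool_rot: [1.827, 1.811, 0.659]
contact_force: [0.4, -0.6, -3.9]
opening: 0.0474
grip_force: 91.0
```

>>> servo_tool([
  [[3.5, 0, 1.8, -2.1, 0], [3.5, 0, 3.8, -4.5, 0], [3.5, 0, 5.8, -7.0, 0], [3.5, 0, 8, -9.5, 0], [3.5, 0, 9.5, -11.5, 0]],
])

```text
t: 11.9
tool_pos: [0.528, -0.2068, 0.3174]
tool_rot: [1.821, 1.807, 0.658]
contact_force: [-0.1, -0.0, -2.6]
opening: 0.0471
grip_force: 91.2
```

Run:
```python
from st import *
from go import plan
o,M=st();print(o['grip_force'],o['opening'],o['contact_force'])
plan([.53,.195,.35],-180,op=3.5,tstep=7.2)
```

```text
11.9 q [-0.6977 -0.4935  2.0663  0.4919  1.0475 -0.8247] p [ 0.528  -0.2068  0.3174] r 0.5671 tilt 40.14
[[ 0.008  0.764  0.645]
 [ 1.    -0.005 -0.007]
 [-0.002  0.645 -0.764]]
91.24603271484375 0.04713494600372353 [-0.109  -0.0214 -2.6346]
[[3.5, 1.6, 0.1, -0.1, -7.2], [3.5, 3.2, 0.2, -0.2, -14.4], [3.5, 4.8, 0.2, -0.3, -21.6], [3.5, 6.4, 0.3, -0.4, -28.8], [3.5, 8.0, 0.4, -0.5, -36.0]]
[[3.5, 1.3, 1.0, -0.1, -7.2], [3.5, 2.5, 2.0, -0.2, -14.4], [3.5, 3.8, 3.0, -0.3, -21.6], [3.5, 5.0, 4.0, -0.4, -28.8], [3.5, 6.3, 5.1, -0.5, -36.0]]
[[3.5, 0.4, 1.6, -0.1, -7.2], [3.5, 0.8, 3.1, -0.2, -14.4], [3.5, 1.3, 4.7, -0.3, -21.6], [3.5, 1.7, 6.2, -0.4, -28.8], [3.5, 2.1, 7.8, -0.5, -36.0]]
[[3.5, -0.6, 1.5, -0.1, -7.2], [3.5, -1.1, 3.0, -0.2, -14.4], [3.5, -1.7, 4.5, -0.3, -21.6], [3.5, -2.3, 6.0, -0.4, -28.8], [3.5, -2.9, 7.5, -0.5, -36.0]]
[[3.5, -1.3, 0.9, -0.1, -7.2], [3.5, -2.7, 1.8, -0.2, -14.4], [3.5, -4.0, 2.6, -0.3, -21.6], [3.5, -5.4, 3.5, -0.4, -28.8], [3.5, -6.7, 4.4, -0.5, -36.0]]
```

>>> servo_tool([
  [[3.5, 1.6, 0.1, -0.1, -7.2], [3.5, 3.2, 0.2, -0.2, -14.4], [3.5, 4.8, 0.2, -0.3, -21.6], [3.5, 6.4, 0.3, -0.4, -28.8], [3.5, 8.0, 0.4, -0.5, -36.0]],
])

```text
t: 12.4
tool_pos: [0.5279, -0.1259, 0.3207]
tool_rot: [1.133, 2.215, 0.406]
contact_force: [0.6, 0.5, -3.1]
opening: 0.047
grip_force: 91.2
```

>>> servo_tool([
  [[3.5, 1.3, 1.0, -0.1, -7.2], [3.5, 2.5, 2.0, -0.2, -14.4], [3.5, 3.8, 3.0, -0.3, -21.6], [3.5, 5.0, 4.0, -0.4, -28.8], [3.5, 6.3, 5.1, -0.5, -36.0]],
])

```text
t: 12.9
tool_pos: [0.5285, -0.045, 0.3272]
tool_rot: [0.388, 2.418, 0.135]
contact_force: [0.3, 0.9, -4.2]
opening: 0.0469
grip_force: 94.8
```

>>> servo_tool([
  [[3.5, 0.4, 1.6, -0.1, -7.2], [3.5, 0.8, 3.1, -0.2, -14.4], [3.5, 1.3, 4.7, -0.3, -21.6], [3.5, 1.7, 6.2, -0.4, -28.8], [3.5, 2.1, 7.8, -0.5, -36.0]],
])

```text
t: 13.4
tool_pos: [0.529, 0.0357, 0.3337]
tool_rot: [-0.378, 2.42, -0.143]
contact_force: [-0.4, 0.4, -3.9]
opening: 0.0469
grip_force: 95.3
```

>>> servo_tool([
  [[3.5, -0.6, 1.5, -0.1, -7.2], [3.5, -1.1, 3.0, -0.2, -14.4], [3.5, -1.7, 4.5, -0.3, -21.6], [3.5, -2.3, 6.0, -0.4, -28.8], [3.5, -2.9, 7.5, -0.5, -36.0]],
])

```text
t: 13.9
tool_pos: [0.5299, 0.1159, 0.3405]
tool_rot: [-1.125, 2.221, -0.414]
contact_force: [-0.1, 0.6, -4.5]
opening: 0.0472
grip_force: 95.3
```

>>> servo_tool([
  [[3.5, -1.3, 0.9, -0.1, -7.2], [3.5, -2.7, 1.8, -0.2, -14.4], [3.5, -4.0, 2.6, -0.3, -21.6], [3.5, -5.4, 3.5, -0.4, -28.8], [3.5, -6.7, 4.4, -0.5, -36.0]],
])

```text
t: 14.4
tool_pos: [0.5302, 0.196, 0.3469]
tool_rot: [-1.813, 1.823, -0.663]
contact_force: [-0.3, 0.2, -3.6]
opening: 0.0467
grip_force: 95.3
```

>>> servo_tool([
  [[3.5, 0, 0, 0, 0], [3.5, 0, 0, 0, 0]],
])

```text
t: 14.6
tool_pos: [0.5304, 0.1953, 0.3464]
tool_rot: [-1.808, 1.827, -0.662]
contact_force: [0.1, 0.3, -3.1]
opening: 0.0471
grip_force: 95.4
```

Run:
```python
from st import *
import cv2,pickle
o,M=st();print(o['grip_force'],o['opening'],o['contact_force'])
d={n:ctrl.get_image(n) for n in("top","scene","wrist")};pickle.dump((o,d),open("im1.pkl","wb"))
s=d["scene"]["img"][90:270,230:470]
cv2.imwrite("pics/f.png",np.hstack([cv2.resize(d["wrist"]["img"],(400,300)),cv2.resize(s,(400,300),interpolation=cv2.INTER_CUBIC)])[:,:,::-1])
```

```text
14.6 q [ 0.3151 -0.5093  2.0287 -0.2495  0.9653 -2.7436] p [0.5304 0.1953 0.3464] r 0.5652 tilt 39.96
[[-0.01  -0.766  0.642]
 [-1.     0.009 -0.004]
 [-0.003 -0.642 -0.766]]
95.35800576210022 0.04705666431677811 [ 0.1195  0.2619 -3.0958]
```

View pics/f.png

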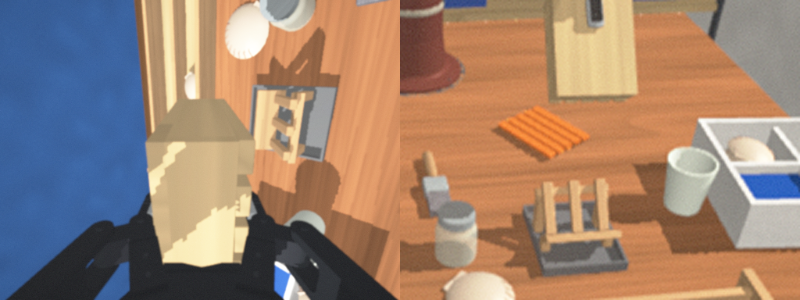

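The left half of the picture shows the box gripped shut. The right half shows the box flipped, with its solid underside facing up at (592,50), above the rack at (575,215). Now to lower it onto the rack.

Run:
```python
from go import *
o,M=st()
a=np.array([.643,0,-.766]);n=np.array([.766,0,.643]);T=np.array([.5598,.195,.1337])
m=plan(T+.05*n-.01*a,op=3.5,step=3.5)
plan(T+.012*n-.01*a,R0=m[0],p0=m[1],op=3.5,step=1.5)
```

```text
14.75 q [ 0.3137 -0.5093  2.0292 -0.2498  0.9646 -2.7445] p [0.5307 0.1945 0.3461] r 0.5653 tilt 39.98
[[-0.01  -0.766  0.642]
 [-1.     0.009 -0.005]
 [-0.002 -0.642 -0.766]]
[[3.5, -0.0, 1.1, 2.9, 0.0], [3.5, -0.0, 2.1, 5.7, 0.0], [3.5, -0.0, 3.2, 8.6, 0.0], [3.5, -0.1, 4.3, 11.4, 0.0], [3.5, -0.1, 5.3, 14.3, 0.0]]
[[3.5, -0.0, 1.1, 2.9, 0.0]]
[[3.5, 0.0, 1.3, 0.0, 0.0], [3.5, 0.0, 2.5, 0.0, 0.0], [3.5, 0.0, 3.8, 0.0, 0.0]]
```

>>> servo_tool([
  [[3.5, 0, 1.1, 2.9, 0], [3.5, 0, 2.1, 5.7, 0], [3.5, 0, 3.2, 8.6, 0], [3.5, -0.1, 4.3, 11.4, 0], [3.5, -0.1, 5.3, 14.3, 0]],
])

```text
t: 15.25
tool_pos: [0.5825, 0.1951, 0.2014]
tool_rot: [-1.808, 1.827, -0.663]
contact_force: [-0.1, -0.3, -3.9]
opening: 0.0473
grip_force: 95.7
```

>>> servo_tool([
  [[3.5, 0, 0.6, 1.5, 0], [3.5, 0, 1.1, 2.9, 0], [3.5, 0, 1.1, 2.9, 0]],
])

```text
t: 15.55
tool_pos: [0.5912, 0.1945, 0.1696]
tool_rot: [-1.812, 1.831, -0.661]
contact_force: [-0.4, 0.5, -3.6]
opening: 0.0473
grip_force: 95.2
```

>>> servo_tool([
  [[3.5, 0, 1.3, 0, 0], [3.5, 0, 2.5, 0, 0], [3.5, 0, 3.8, 0, 0], [3.5, 0, 3.8, 0, 0]],
])

```text
t: 15.95
tool_pos: [0.5605, 0.1959, 0.146]
tool_rot: [-1.813, 1.827, -0.661]
contact_force: [-0.7, -0.9, -4.8]
opening: 0.0469
grip_force: 95.5
```

Run:
```python
from st import *
import cv2
o,M=st();print(o['grip_force'],o['opening'],o['contact_force'],o['wrist_torque'],(np.array([.5598,.195,.1337])-o['tool_pos'])@M*100)
s=ctrl.get_image("scene")["img"][150:270,250:410];t=ctrl.get_image("top")["img"][90:195,120:260]
cv2.imwrite("pics/p.png",np.hstack([cv2.resize(t,(400,300),interpolation=cv2.INTER_CUBIC),cv2.resize(s,(400,300),interpolation=cv2.INTER_CUBIC)])[:,:,::-1])
```

```text
15.95 q [ 0.2949 -0.2419  2.1751 -0.363   0.5673 -2.5961] p [0.5605 0.1959 0.146 ] r 0.5937 tilt 39.76
[[-0.008 -0.769  0.64 ]
 [-1.     0.006 -0.005]
 [ 0.    -0.64  -0.769]]
95.45126438140869 0.046850629476456275 [-0.6672 -0.9327 -4.8105] [0.0421 0.797  0.0103] [0.0872 0.8427 0.9041]
```

View pics/p.png

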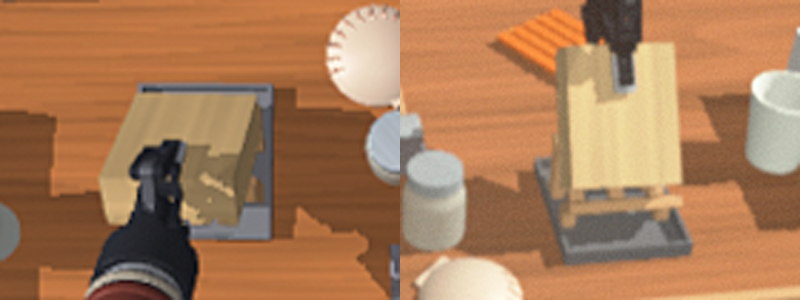

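The box hovers just above the bars. In the right half of the picture its low edge at (570–682,187) is centred on the lip at (562–683,205). I'll press down in small steps, watching the force.

>>> servo_tool([
  [[3.5, 0, 0.3, 0, 0], [3.5, 0, 0.6, 0, 0], [3.5, 0, 0.6, 0, 0]],
])

```text
t: 16.35
tool_pos: [0.5584, 0.1961, 0.1445]
tool_rot: [-1.81, 1.826, -0.663]
contact_force: [-0.6, 0.9, -4.0]
opening: 0.0472
grip_force: 95.5
```

>>> servo_tool([
  [[3.5, 0, 0.2, 0, 0], [3.5, 0, 0.2, 0, 0]],
])

```text
t: 16.55
tool_pos: [0.5572, 0.1962, 0.1436]
tool_rot: [-1.81, 1.825, -0.663]
contact_force: [0.6, -0.2, -2.4]
opening: 0.0469
grip_force: 95.4
```

Run:
```python
from st import *
o,M=st();print(o['opening'],o['contact_force']@M,o['wrist_torque'],(np.array([.5598,.195,.1337])-o['tool_pos'])@M*100)
```

```text
16.55 q [ 0.298  -0.2472  2.1853 -0.372   0.5599 -2.5842] p [0.5572 0.1962 0.1436] r 0.5907 tilt 40.0
[[-0.008 -0.766  0.643]
 [-1.     0.007 -0.004]
 [-0.001 -0.643 -0.766]]
0.046894330415287504 [0.2044 1.0831 2.1759] [0.0892 0.6817 0.0163] [0.1155 0.4359 0.9237]
```

>>> servo_tool([
  [[3.5, 0, 0.2, 0, 0], [3.5, 0, 0.4, 0, 0], [3.5, 0, 0.4, 0, 0]],
])

```text
t: 16.85
tool_pos: [0.5563, 0.1965, 0.1439]
tool_rot: [-1.805, 1.821, -0.667]
contact_force: [6.9, -0.8, -2.1]
opening: 0.0469
grip_force: 95.0
```

Run:
```python
from st import *
o,M=st();print(o['opening'],o['contact_force']@M,o['wrist_torque'],(np.array([.5598,.195,.1337])-o['tool_pos'])@M*100)
```

```text
16.85 q [ 0.2995 -0.2516  2.1901 -0.378   0.5538 -2.5772] p [0.5563 0.1965 0.1439] r 0.59 tilt 40.37
[[-0.008 -0.762  0.648]
 [-1.     0.008 -0.003]
 [-0.002 -0.648 -0.762]]
0.046912824217739804 [ 0.7354 -3.9107  6.0647] [-0.095  -0.5029 -0.3846] [0.1502 0.3955 1.0037]
```

>>> servo_tool([
  [[3.5, 0, -0.1, 0.3, 0], [3.5, 0, -0.1, 0.6, 0], [3.5, 0, -0.1, 0.6, 0]],
])

```text
t: 17.15
tool_pos: [0.5605, 0.1968, 0.139]
tool_rot: [-1.806, 1.822, -0.665]
contact_force: [8.0, 1.0, 0.0]
opening: 0.0469
grip_force: 95.3
```

Run:
```python
from st import *
o,M=st();print(o['opening'],o['contact_force']@M,o['wrist_torque'],(np.array([.5598,.195,.1337])-o['tool_pos'])@M*100)
```

```text
17.15 q [ 0.2967 -0.2321  2.183  -0.3801  0.5427 -2.575 ] p [0.5605 0.1968 0.139 ] r 0.5941 tilt 40.26
[[-0.008 -0.763  0.646]
 [-1.     0.008 -0.003]
 [-0.003 -0.646 -0.763]]
0.04687826591389752 [-1.0323 -6.1339  5.1666] [ 0.2889 -0.8511 -0.2414] [0.1799 0.3992 0.3608]
```

>>> servo_tool([
  [[3.5, 0, 0, 0.2, 0], [3.5, 0, 0, 0.4, 0], [3.5, 0, 0, 0.4, 0]],
])

```text
t: 17.45
tool_pos: [0.563, 0.1968, 0.1361]
tool_rot: [-1.806, 1.822, -0.665]
contact_force: [6.5, 0.1, 3.4]
opening: 0.0472
grip_force: 95.9
```

Run:
```python
from st import *
o,M=st();print(o['opening'],o['contact_force']@M,o['wrist_torque'],(np.array([.5598,.195,.1337])-o['tool_pos'])@M*100)
```

```text
17.45 q [ 0.2951 -0.2209  2.1793 -0.383   0.5351 -2.5723] p [0.563  0.1968 0.1361] r 0.5964 tilt 40.26
[[-0.008 -0.763  0.646]
 [-1.     0.008 -0.003]
 [-0.003 -0.646 -0.763]]
0.047172364624299995 [-0.1387 -7.1459  1.5933] [ 0.4943 -1.0734 -0.2665] [ 0.1824  0.4003 -0.0256]
```

>>> servo_tool([
  [[3.5, 0, 0, 0.2, 0], [3.5, 0, 0, 0.3, 0], [3.5, 0, 0, 0.3, 0]],
])

```text
t: 17.75
tool_pos: [0.5643, 0.196, 0.1351]
tool_rot: [-1.809, 1.823, -0.667]
contact_force: [-16.5, -7.5, 23.4]
opening: 0.0473
grip_force: 99.0
```

Run:
```python
from st import *
o,M=st();print(o['opening'],o['contact_force']@M,o['wrist_torque'],(np.array([.5598,.195,.1337])-o['tool_pos'])@M*100)
```

```text
17.75 q [ 0.2941 -0.2155  2.1763 -0.3867  0.5359 -2.5713] p [0.5643 0.196  0.1351] r 0.5974 tilt 40.16
[[-0.008 -0.764  0.645]
 [-1.     0.006 -0.006]
 [ 0.001 -0.645 -0.764]]
0.047251327541399955 [  7.6297  -2.4845 -28.4594] [-0.3619  0.1591 -0.4181] [ 0.1068  0.4294 -0.1854]
```

The lip is reached, with −28 N along the tool axis. I'll relax slightly, then release gradually.

>>> servo_tool([
  [[3.5, 0, 0, -0.1, 0], [3.5, 0, 0, -0.1, 0]],
], newtons=30)

```text
t: 17.95
tool_pos: [0.5639, 0.1962, 0.1351]
tool_rot: [-1.807, 1.823, -0.666]
contact_force: [-3.3, -3.8, 12.4]
opening: 0.0469
grip_force: 97.2
```

>>> servo_tool([
  [[5.0, 0, 0, 0, 0], [5.3, 0, 0, 0, 0], [5.6, 0, 0, 0, 0], [6.2, 0, 0, 0, 0], [6.8, 0, 0, 0, 0]],
])

```text
t: 18.45
tool_pos: [0.5611, 0.1958, 0.1301]
tool_rot: [-1.813, 1.828, -0.661]
contact_force: [-0.0, 0.9, -0.5]
opening: 0.0678
grip_force: 0.0
```

>>> servo_tool([
  [[7.5, 0, 0, 0, 0], [7.8, 0, 0, 0, 0], [7.8, 0, 0, 0, 0]],
])

```text
t: 18.75
tool_pos: [0.5623, 0.1961, 0.1319]
tool_rot: [-1.811, 1.826, -0.663]
contact_force: [0.1, -0.1, -0.7]
opening: 0.078
grip_force: 0.0
```

Run:
```python
from st import *
import cv2
o,M=st();print(o['opening'],o['contact_force']@M,o['wrist_torque'])
w=ctrl.get_image("wrist")["img"]
s=ctrl.get_image("scene")["img"][150:270,250:410]
cv2.imwrite("pics/r.png",np.hstack([cv2.resize(w,(400,300)),cv2.resize(s,(400,300),interpolation=cv2.INTER_CUBIC)])[:,:,::-1])
```

```text
18.75 q [ 0.2944 -0.2147  2.1804 -0.3843  0.5341 -2.5715] p [0.5623 0.1961 0.1319] r 0.5955 tilt 39.94
[[-0.008 -0.767  0.642]
 [-1.     0.007 -0.005]
 [-0.001 -0.642 -0.767]]
0.07795301173324419 [0.0991 0.4258 0.5898] [0.0161 0.3216 0.0238]
```

View pics/r.png

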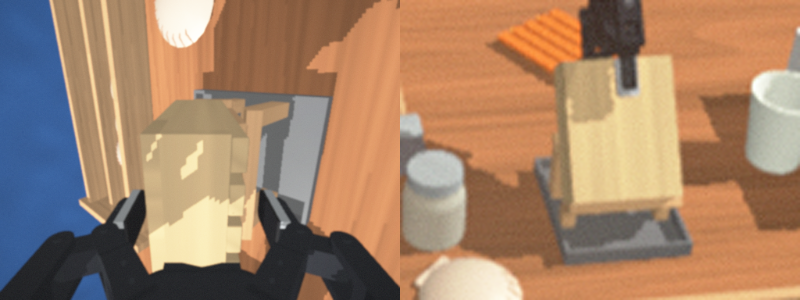

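Released: the left half shows both fingers standing clear of the box, and the right half shows the box lying lid-down against the lip at (620,205). Now I'll back straight out along the tool axis.

>>> servo_tool([
  [[7.8, 0, 0, -1.5, 0], [7.8, 0, 0, -3.5, 0], [7.8, 0, 0, -6, 0], [7.8, 0, 0, -8.5, 0], [7.8, 0, 0, -10.5, 0]],
])

```text
t: 19.35
tool_pos: [0.4945, 0.1967, 0.2141]
tool_rot: [-1.809, 1.825, -0.663]
contact_force: [0.8, 0.3, 0.5]
opening: 0.0782
grip_force: 0.0
```

>>> servo_tool([
  [[7.8, 0, -2, -2, 0], [7.8, 0, -4, -3, 0], [7.8, 0, -4, -3, 0], [7.8, 0, -4, -3, 0], [7.8, 0, -4, -3, 0]],
])

```text
t: 19.85
tool_pos: [0.5055, 0.1962, 0.259]
tool_rot: [-1.813, 1.828, -0.662]
contact_force: [-0.6, 0.2, 0.1]
opening: 0.0782
grip_force: 0.0
```

Run:
```python
from st import *
import cv2
from meas import proj,frame
o,M=st();print(o['contact_force'])
out=[]
c,a,b,n=frame(.571,.196,.089,0)
P=[c+u*a+v*b+t*n for t in(0,.048) for u,v in((-.07,.055),(-.07,-.055),(.07,-.055),(.07,.055))]
for nm,x,y,w,h in(("top",140,100,100,75),("scene",270,165,120,90)):
    im=cv2.resize(ctrl.get_image(nm)["img"][y:y+h,x:x+w,::-1],(400,300),interpolation=cv2.INTER_CUBIC).copy();k=400/w
    q=(proj(nm,P)+.5-[x,y])*k
    for i,j in[(0,1),(4,5),(0,4),(1,5),(5,6),(6,7),(7,4),(2,6),(3,7)]: cv2.line(im,tuple(map(int,q[i])),tuple(map(int,q[j])),(255,0,0),1)
    out.append(im)
cv2.imwrite("pics/end.png",np.hstack(out))
```

```text
19.85 q [ 0.3377 -0.5267  2.183  -0.2952  0.8428 -2.6718] p [0.5055 0.1962 0.259 ] r 0.5422 tilt 39.79
[[-0.008 -0.768  0.64 ]
 [-1.     0.006 -0.005]
 [ 0.    -0.64  -0.768]]
[-0.5628  0.2031  0.0705]Traceback (most recent call last):
  File "<stdin>", line 6, in <module>
  File "meas.py", line 12, in frame
    Rz=cv2.Rodrigues(np.array([0,0,yaw]))[0]
       ~~~~~~~~~~~~~^^^^^^^^^^^^^^^^^^^^^
cv2.error: OpenCV(4.12.0) /io/opencv/modules/calib3d/src/calibration_base.cpp:151: error: (-210:Unsupported format or combination of formats) The matrices must have 32f or 64f data type in function 'Rodrigues'
```

Run:
```python
from st import *
import cv2
from meas import proj,frame
out=[]
c,a,b,n=frame(.571,.196,.089,0.)
P=[c+u*a+v*b+t*n for t in(0,.048) for u,v in((-.07,.055),(-.07,-.055),(.07,-.055),(.07,.055))]
for nm,x,y,w,h in(("top",140,100,100,75),("scene",270,165,120,90)):
    im=cv2.resize(ctrl.get_image(nm)["img"][y:y+h,x:x+w,::-1],(400,300),interpolation=cv2.INTER_CUBIC).copy();k=400/w
    q=(proj(nm,P)+.5-[x,y])*k
    for i,j in[(0,1),(4,5),(0,4),(1,5),(5,6),(6,7),(7,4),(2,6),(3,7)]: cv2.line(im,tuple(map(int,q[i])),tuple(map(int,q[j])),(255,0,0),1)
    out.append(im)
cv2.imwrite("pics/end.png",np.hstack(out))
```

```text
(no output)
```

View pics/end.png

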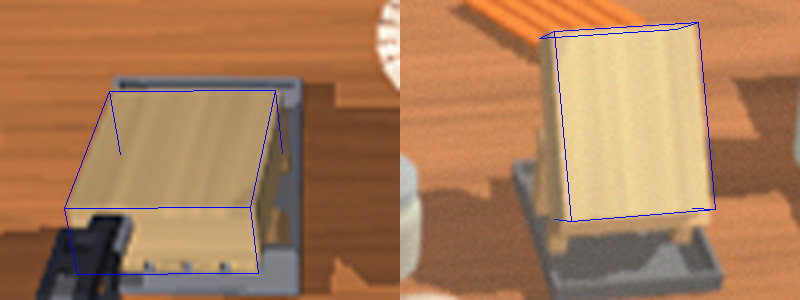

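The outline drawn at the seat pose fits the box in both views: top corners (110,92), (275,91), (250,207), (66,208), and in the scene view (555,38)–(715,208). The lid looks shut and the gripper is clear, so I'm handing in.

```bash
python3 -c "
from station import ctrl
print(ctrl.finish_job())"
```

```text
the job is handed in; nothing more can be done
None
```

The box lies upside down on the draining rack, lid shut and against the stop lip, in the final camera views; it has been released and the job handed in at about 20 s, but no verdict came back.

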